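# Unpack the cartridge nest and stack the cartridges

### The arm

A 6-joint arm with a two-finger parallel gripper is mounted at the origin on a cart in front of the work surface, level with it; the furniture and walls round the work are solid. World frame = base frame: x ahead of the robot, y to its left, z up, the work surface at z = 0. Lengths are in m, angles in rad, forces in N, time in s.
With the tool pointing down it reaches from about 0.25 to 0.8 m from the base axis. Payload 3.9 kg.
Tool frame: the origin (TCP) lies at the very end of the fingers, on their centre line; the grasp point (between the pads) lies 19 mm behind it (grasp_offset is the x of the grasp point in the tool frame, in m); x points along the fingers, y is the direction in which the jaws open and shut, and the axes are right-handed (so a half turn about x gives the same grasp; the last joint's range is limited). The gripper opens to 85 mm and grips with 20 to 120 N. Pads are 22 mm wide; open, the fingers measure 114 mm over their backs; the gripper's body (76 mm by 85 mm) begins 54 mm behind the grasp point. The pads swing forward as they close: fully open they stand 13 mm farther back than shut.
Start: joints at [1.242, 0.26, -0.138, 1.173, 0, 1.571], TCP at [0.17, 0.497, 0.231] pointing down, gripper open.
Joint ranges: [-2.78, 2.78], [-0.83, 1.72], [-1.28, 1.37], [-1.9, 2.12], [-1.57, 1.48], [-3.14, 3.14]. Speed limits (rad/s): [2.57, 2.57, 3.14, 3.14, 3.14, 3.14].

### API

Orientations are given as a unit quaternion [w, x, y, z].
In Python, from rig import read_state, grab_frame, sign_off, grasp_offset gives the robot as it stands. The module is installed in compiled form; this text tells all that it offers.
- The arm moves only by the shell command python3 -m pendant 'ROWS' [OPENING]. ROWS is text: rows parted by semicolons, each of 6 numbers parted by spaces: the shift along the world's x, y, z in m, then the turn, a rotation vector about the world's x, y, z in rad. In form: tx ty tz rx ry rz; .... A call has 1 to 5 rows; each row shifts and turns the commanded pose from where the row before left it; what a row does not reach is not made up. A row lasts 1/10 s, in which the tool goes at most 50 mm and 8.59 degrees, less where a joint would pass 70% of its speed; a pose out of reach is approached as far as the arm can. A call with a gripper value outside its range is refused whole. OPENING is the opening in per cent of the stroke, from 0 (shut) to 100 (fully open), set as the call begins (- or left out, the last holds). The fingers move at their own pace and stop on an object; the grip force is fixed at half the most. Time passes only in rows, so rows that do not move let the fingers close. It gives the time, the measured TCP pose, the force and the opening at its end, in the units of the state.
- read_state(): the state, without advancing time (a new reading comes with each control period).
- grab_frame(name): name is "scene" or "side" or "wrist"; returns a dict with "frame" (400x640x3 uint8, red, green, blue), "range_z" (400x640 float32, m along the optical axis (not along the pixel's ray), 0 where there is no reading), "intrinsics" (3x3 intrinsics, pixels), "dist_coeffs" ([k1, k2, p1, p2, k3] as OpenCV has them; the pictures are not rectified), "R" (3x3) and "t" (3): a world point X has camera coordinates R X + t; the wrist camera has in their place "mount" (4x4, takes a point from camera to tool coordinates, whose origin is the TCP and whose axes are the tool frame's). Camera axes: x right, y down, z forward; pixel columns grow to the right and rows downward; lengths in m; the calibration is good to about 2 mm. A picture is of the moment at which its call begins: read the wrist's pose just before it.
- sign_off(): hands the job in, once; it reports no verdict.
The state is a dict: "clock": time; "q": joint angles; "joint_vel": joint speeds; "joint_efforts": joint torques, N m; "tcp_pos": TCP position; "tcp_rot": TCP orientation; "force": force on the tool from outside, world axes, zero at the start; "ft_torque": the same for the moment, N m; "gripper_width": finger opening in m.
Only numpy, scipy, OpenCV 4.12 (cv2) and the standard library are available. Lean on these libraries where they do the work, as an engineer would, in place of code of your own. Each camera call takes 0.05 s, during which the arm holds its last target. There are 200 camera calls.

### The job

Lift the blue retaining plate straight up off the nest's locating pins, keeping it level so that it does not jam, and lay it flat in the middle of the black mat. Then move every cartridge from the nest to the cradle and stack them there as a close pyramid: first the three troughs, then the second layer saddled in the gaps between those, then the top one in the gap of the second layer, all parallel to the troughs with their ends about level.

Things in the scene. Friction and masses are not known exactly. Their poses are not given: they have to be found in the camera images.
- nest: Fixed grey nest, base 196 (x) x 166 (y) x 6 mm on the table, origin under its centre. Six pockets at x = -49, 0, 49 and y = -47, 47 mm, between low round ridges (tops 15 mm over the table); a cartridge lies in one along the nest's y, its axis 28 mm over the table, 30 mm free between the two rows. End blocks at x = -82 and 82 mm, 60 mm long in y, tops 54 mm over the table.
- pins (a point): Point midway between the tips of the nest's two upright steel locating pins, 82 mm above the table, over the nest's centre; axes as the nest's. The pins (10 mm diameter) stand on the end blocks at x = -82 and +82 mm, y = 0, and are 28 mm high.
- plate_handle (a point): Middle of the black handle bar (72 along x, 12 x 12 mm, 26 mm clear below) of the blue plate 192 x 88 x 8 mm, 0.2 to 0.33 kg; 40 mm above its underside, over its centre of mass. x along bar and plate, z up. The plate starts on the end blocks above the cartridges, axes as the nest's, its two 12 mm holes (82 mm either side of its middle) on the pins, which stand out 20 mm above it.
- mat: Fixed black rubber mat, 222 (x) x 142 (y) x 3 mm; origin at the centre of its underside, on the table.
- cradle: Fixed stacking cradle: wooden base 166 (x) x 56 (y) x 6 mm on the table with four round steel ridges along y (tops 12 mm above the table), making three troughs 46 mm apart along x. Cartridges lie in it along y, their ends 4 mm past the base. Origin at the centre of its underside.
- low0 (a point): Centre of a cartridge that lies in the trough at x = -46 mm (fixed to the cradle; 28 mm above the table).
- low1 (a point): Centre of a cartridge that lies in the middle trough (fixed to the cradle; 28 mm above the table).
- low2 (a point): Centre of a cartridge that lies in the trough at x = +46 mm (fixed to the cradle; 28 mm above the table).
- mid0 (a point): Centre of a cartridge that lies in the second layer, in the gap between the low0 and low1 cartridges (fixed to the cradle; 65.5 mm above the table).
- mid1 (a point): Centre of a cartridge that lies in the second layer, in the gap between the low1 and low2 cartridges (fixed to the cradle; 65.5 mm above the table).
- top (a point): Centre of a cartridge that lies on top, in the gap between the mid0 and mid1 cartridges (fixed to the cradle; 103 mm above the table).
- cart0_c (a point): Centre of a loose cartridge, a cylinder of 44 mm diameter and 64 mm length with orange end caps, white body and flat ends, 0.12 kg; its y is its axis (level), x and z turn with it as it rolls. Starts in a pocket of the nest; may be absent (4 to 6 are there). The ends can be gripped (64 mm wide) without touching neighbours.
- cart1_c (a point): Centre of a loose cartridge, a cylinder of 44 mm diameter and 64 mm length with orange end caps, white body and flat ends, 0.12 kg; its y is its axis (level), x and z turn with it as it rolls. Starts in a pocket of the nest; may be absent (4 to 6 are there). The ends can be gripped (64 mm wide) without touching neighbours.
- cart2_c (a point): Centre of a loose cartridge, a cylinder of 44 mm diameter and 64 mm length with orange end caps, white body and flat ends, 0.12 kg; its y is its axis (level), x and z turn with it as it rolls. Starts in a pocket of the nest; may be absent (4 to 6 are there). The ends can be gripped (64 mm wide) without touching neighbours.
- cart3_c (a point): Centre of a loose cartridge, a cylinder of 44 mm diameter and 64 mm length with orange end caps, white body and flat ends, 0.12 kg; its y is its axis (level), x and z turn with it as it rolls. Starts in a pocket of the nest; may be absent (4 to 6 are there). The ends can be gripped (64 mm wide) without touching neighbours.
- cart4_c (a point): Centre of a loose cartridge, a cylinder of 44 mm diameter and 64 mm length with orange end caps, white body and flat ends, 0.12 kg; its y is its axis (level), x and z turn with it as it rolls. Starts in a pocket of the nest; may be absent (4 to 6 are there). The ends can be gripped (64 mm wide) without touching neighbours.
- cart5_c (a point): Centre of a loose cartridge, a cylinder of 44 mm diameter and 64 mm length with orange end caps, white body and flat ends, 0.12 kg; its y is its axis (level), x and z turn with it as it rolls. Starts in a pocket of the nest; may be absent (4 to 6 are there). The ends can be gripped (64 mm wide) without touching neighbours.
Mind the look-alikes: they are no part of the job. What is shaped like the part that bears cart0_c but green or purple is not meant.

How it is judged:
By the outcome, as a careful person would: the job done as asked, in the order asked, and still so for the second after the job is handed in, with the robot touching nothing.
Of cart0, cart1, cart2, cart3, cart4, cart5 only 4 to 6 are there at a start; the rules pass over those that are not, and their reading is None.
At some moment in a run one of plate may be knocked a few centimetres aside while the robot is not near it.
Once in a run the grip may slacken for a moment while it holds something.
It also fails if it takes over 210 s, if anything falls off the work surface, if the arm or the gripper's body presses on something with over 40 N, if the wrist force passes 120 N, or if a joint passes its speed limit or range.

## Working session

There is one attempt and no reset: what is moved stays moved. The work goes in short steps, Python scripts to look and compute and a shell command to move; the robot and the scene stay as the last step left them, time stands still between calls to the robot, and variables do not carry over. Pictures are saved under pics/ and viewed, about 12 in all and at most 16, crops included, and the job is handed in when it is done.

```bash
mkdir -p pics; ls; python3 - <<'E'
from rig import *
import cv2
print(read_state(), grasp_offset)
for n in ("scene","side"):
    f=grab_frame(n); cv2.imwrite(f"pics/{n}0.png",f["frame"][:,:,::-1])
    print(n,f["intrinsics"],f["dist_coeffs"],f["R"],f["t"])
E
```

```text
pics
{'clock': 0.0, 'q': array([ 1.24200471e+00,  2.60656908e-01, -1.39373050e-01,  1.17269462e+00,
       -1.41868098e-05,  1.57079049e+00]), 'joint_vel': array([ 4.15988096e-04,  1.02417066e-03, -4.02855843e-04,  1.40949515e-03,
       -6.55119624e-05,  1.95281497e-03]), 'joint_efforts': array([ 1.19314122e-03, -4.05680645e+01,  2.53922546e+01,  1.89080613e-02,
        2.14777589e-05,  3.55844591e-06]), 'tcp_pos': array([0.1693069 , 0.49623203, 0.23047761]), 'tcp_rot': array([ 0.69746654,  0.11504703,  0.69767979, -0.11639376]), 'force': array([-1.0164943 ,  0.12442058, -0.111089  ]), 'ft_torque': array([-0.04101455,  0.04005302, -0.01538571]), 'gripper_width': 0.08493948348732139} -0.0187
scene [[386.903607     0.         319.63860805]
 [  0.         386.903607   202.68672845]
 [  0.           0.           1.        ]] [-0.00090753  0.          0.          0.          0.        ] [[ 0.55140384 -0.83422737 -0.00430103]
 [-0.58436402 -0.38256057 -0.71565781]
 [ 0.59537593  0.39712983 -0.69843783]] [-0.26881161  0.35984258  0.98147393]
side [[483.62300136   0.         316.87207356]
 [  0.         483.62300136 199.51849267]
 [  0.           0.           1.        ]] [0.00389573 0.         0.         0.         0.        ] [[-0.97277231 -0.23149398  0.0111613 ]
 [-0.15879232  0.63064297 -0.75965416]
 [ 0.16881657 -0.74074286 -0.65023149]] [0.46513041 0.16293666 1.32155194]
```

View pics/scene0.png

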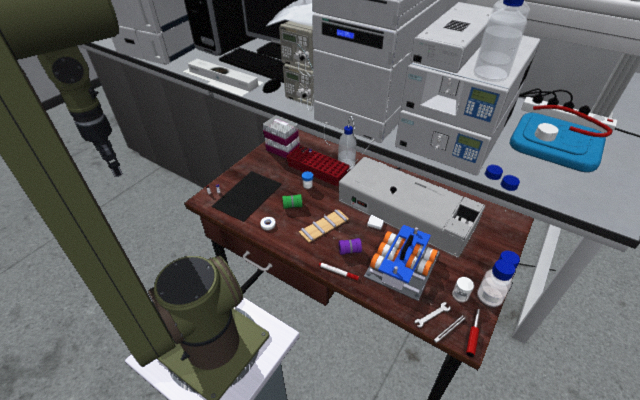

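View pics/side0.png

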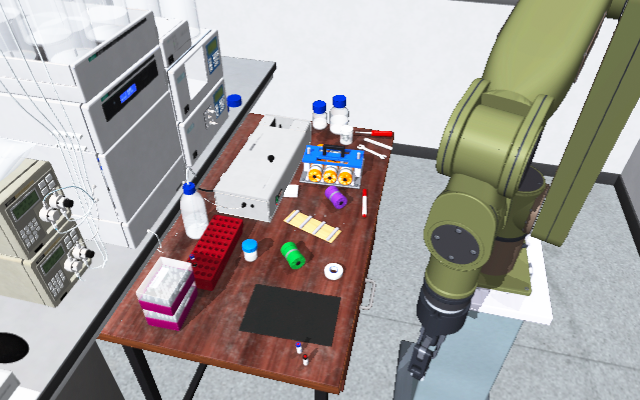

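The scene view shows the blue plate and nest at about (403,262), the tan cradle at (325,226) and the black mat at (248,196). The green (292,201) and purple (349,246) cylinders are look-alikes, to be left alone. In the side view the nest is at (332,165), the cradle at (312,226) and the mat at (290,314).

```bash
cat > h.py <<'E'
from rig import *
import numpy as np, cv2
from scipy.spatial.transform import Rotation as Ro
def pose():
    s=read_state(); w,x,y,z=s["tcp_rot"]
    return np.array(s["tcp_pos"]), Ro.from_quat([x,y,z,w]).as_matrix()
def grab(n):
    p,Rt=pose(); f=grab_frame(n)
    if n=="wrist":
        M=np.array(f["mount"]); f["Rcw"]=Rt@M[:3,:3]; f["c"]=Rt@M[:3,3]+p
    else:
        f["Rcw"]=np.array(f["R"]).T; f["c"]=-f["Rcw"]@np.array(f["t"])
    f["hsv"]=cv2.cvtColor(f["frame"],cv2.COLOR_RGB2HSV)
    return f
def rays(f,uv):
    n=cv2.undistortPoints(np.float64(uv).reshape(-1,1,2),f["intrinsics"],f["dist_coeffs"])[:,0]
    return np.c_[n,np.ones(len(n))]
def onplane(f,uv,z):
    d=rays(f,uv)@f["Rcw"].T
    return f["c"]+d*((z-f["c"][2])/d[:,2])[:,None]
def cloud(f):
    v,u=np.mgrid[:400,:640]; r=rays(f,np.c_[u.ravel(),v.ravel()])
    return ((r*f["range_z"].reshape(-1,1))@f["Rcw"].T+f["c"]).reshape(400,640,3)
def proj(f,X):
    c=(np.atleast_2d(X)-f["c"])@f["Rcw"]
    return cv2.projectPoints(c,np.zeros(3),np.zeros(3),f["intrinsics"],f["dist_coeffs"])[0][:,0]
def comps(m,amin=60):
    n,l,s,c=cv2.connectedComponentsWithStats(m.astype(np.uint8))
    return [(l==i) for i in range(1,n) if s[i,4]>=amin]
def rect(P):  # min area rect of xy points: centre, long-side yaw deg, sizes mm
    (c,wh,a)=cv2.minAreaRect(np.float32(P[:,:2]*1000))
    if wh[0]<wh[1]: a+=90; wh=wh[::-1]
    return np.round(c,1),round((a+90)%180-90,2),np.round(wh,1)
def save(f,name,box=None,k=1):
    im=f["frame"][:,:,::-1]
    if box: im=im[box[1]:box[3],box[0]:box[2]]
    cv2.imwrite(f"pics/{name}.png",cv2.resize(im,None,fx=k,fy=k,interpolation=cv2.INTER_CUBIC))
E
python3 - <<'E'
from h import *
for n in ("scene","side"):
    f=grab(n); C=cloud(f); h=f["hsv"].astype(int); z=C[...,2]
    H,S,V=h[...,0],h[...,1],h[...,2]
    ok=(f["range_z"]>0)&(np.hypot(C[...,0],C[...,1])<0.9)&(z>-.02)&(z<.15)
    M={"blue":(H>100)&(H<120)&(S>150)&(V>100),"black":(V<50)&(z<.015),"tan":(H>12)&(H<28)&(S>40)&(S<150)&(V>140)&(z<.03),"orange":(H>5)&(H<20)&(S>170)&(V>150)}
    for k,m in M.items():
        for c in comps(m&ok,40):
            v,u=np.nonzero(c); P=C[c]; print(n,k,"px",int(u.mean()),int(v.mean()),len(u),"rect",*rect(P),"z",np.percentile(P[:,2],[10,50,90]).round(3))
E
```

```text
scene blue px 307 175 88 rect [642.1 156.4] 35.05 [79.5 35.7] z [0.046 0.051 0.054]
scene blue px 404 254 1055 rect [ 493.2 -292.2] 3.97 [196.2  88.1] z [0.059 0.061 0.064]
scene blue px 507 262 411 rect [ 563.8 -543.5] -4.48 [121.9  46.9] z [0.098 0.135 0.137]
scene black px 285 163 196 rect [690.4 299.9] 73.17 [205.4  40.9] z [-0.003 -0.     0.005]
scene black px 246 195 1716 rect [470.7 296.5] 2.41 [225.7 146.4] z [-0.     0.002  0.005]
scene black px 323 182 104 rect [672.1 104.9] -89.5 [103.4  26.7] z [-0.003 -0.001  0.002]
scene black px 299 208 78 rect [519.5 104.3] -73.91 [88.7 44.7] z [-0.003 -0.     0.002]
scene black px 339 290 798 rect [318.  -63.2] -89.93 [1033.2    6. ] z [-0.019 -0.013 -0.007]
scene black px 350 254 53 rect [ 439.9 -145.5] -46.86 [53.8 15.7] z [-0.002 -0.     0.002]
scene black px 427 297 132 rect [ 425.1 -399.8] 6.61 [63.2 35.8] z [-0.003 -0.     0.002]
scene tan px 335 218 133 rect [540.1 -24.8] 69.14 [62.8 35.8] z [0.003 0.005 0.008]
scene tan px 324 224 141 rect [495.4 -10.3] 76.06 [58.2 39.5] z [0.003 0.005 0.008]
scene tan px 313 230 149 rect [45
[... 380 characters left out ...]
0.032 0.044 0.049]
side blue px 339 100 153 rect [ 526.5 -536.4] -76.17 [56.9 43.7] z [0.114 0.132 0.138]
side blue px 318 106 150 rect [ 601.  -539.8] 64.09 [50.6 46.6] z [0.076 0.095 0.1  ]
side blue px 333 156 779 rect [ 498.1 -334.6] 4.13 [191.7 186.8] z [0.056 0.061 0.064]
side blue px 249 247 59 rect [629.1 151.2] -6.28 [40.  35.6] z [0.04  0.046 0.053]
side black px 291 314 4232 rect [471.3 300. ] 2.64 [219.4 144.4] z [-0.     0.002  0.005]
side tan px 297 219 165 rect [539.1 -28.2] 71.04 [65.7 41. ] z [0.001 0.005 0.008]
side tan px 310 225 174 rect [496.6 -10.6] 74.16 [66.5 40.1] z [0.002 0.005 0.008]
side tan px 326 232 240 rect [443.1   8. ] 67.06 [63.5 56.3] z [0.002 0.005 0.007]
```

```bash
python3 -c "
from h import *
p,R=pose(); print(p,R.round(3))"; for i in 1 2; do :; done
python3 -m pendant '0 0 0.04 0 0 0;0.04 -0.03 0.02 0 0 0;0.04 -0.03 0 0 0 0;0.04 -0.03 0 0 0 0;0.035 -0.03 0 0 0 0'
```

```text
[0.16940307 0.49645695 0.23077245] [[-0.     0.323  0.946]
 [-0.001  0.946 -0.323]
 [-1.    -0.001  0.   ]]
clock: 0.7
tcp_pos: [0.3231, 0.3779, 0.29]
tcp_rot: [0.698, 0.116, 0.697, -0.115]
force: [0.5, 0.7, -0.7]
gripper_width: 0.0855
```

```bash
python3 -m pendant '0.01 -0.045 0 0 0 0.03;0.01 -0.045 0 0 0 0.03;0.01 -0.045 0 0 0 0.03;0.01 -0.045 0 0 0 0.03;0.01 -0.045 0 0 0 0.03' >/dev/null
python3 -m pendant '0.01 -0.045 0 0 0 0.03;0.01 -0.045 0 0 0 0.03;0.01 -0.045 0 0 0 0.03;0.01 -0.045 0 0 0 0.03;0.01 -0.045 0 0 0 0.03' 
python3 -m pendant '0.01 -0.045 0 0 0 0.03;0.01 -0.045 0 0 0 0.03;0.01 -0.045 0 0 0 0.03;0.01 -0.045 0 0 0 0.01;0.01 -0.035 0 0 0 0'
python3 -m pendant '0 0 0 0 0 0;0 0 0 0 0 0' >/dev/null
python3 - <<'E'
from h import *
f=grab("wrist"); save(f,"w1"); p,R=pose(); print(p,R.round(3),f["c"],f["Rcw"].round(2))
C=cloud(f);H,S,V=[f["hsv"][...,i].astype(int) for i in range(3)]
for c in comps((H>100)&(H<120)&(S>150)&(V>100),300):
    print(c.sum(),np.argwhere(c).mean(0),*rect(C[c]),np.percentile(C[c][:,2],[10,50,90]))
E
```

```text
clock: 1.7
tcp_pos: [0.4216, -0.0729, 0.2899]
tcp_rot: [0.707, 0.01, 0.707, -0.01]
force: [1.1, 0.4, 0.4]
gripper_width: 0.0858
clock: 2.2
tcp_pos: [0.4716, -0.2886, 0.2895]
tcp_rot: [0.707, -0.025, 0.707, 0.025]
force: [0.0, 0.9, 0.2]
gripper_width: 0.0854
[ 0.47117614 -0.28546546  0.28942287] [[-0.001 -0.071  0.997]
 [ 0.001  0.997  0.071]
 [-1.     0.001 -0.001]] [ 0.38829606 -0.29216536  0.43316655] [[-0.07  0.94  0.33]
 [ 1.    0.07  0.02]
 [ 0.    0.33 -0.95]]
7492 [166.57127603 308.2686866 ] [ 490.2 -295.7] 4.14 [202.8  95.1] [0.06223002 0.06323043 0.06422596]
2422 [213.57431874  58.44838976] [ 464.7 -426.1] -60.46 [308.3  47.1] [0.12290521 0.13758852 0.1387523 ]
1669 [260.09646495  87.68723787] [ 495.9 -435.5] -45.56 [355.4  47. ] [0.08411052 0.10002247 0.10144799]
607 [293.00823723 622.80560132] [535.  -43.8] 63.33 [575.6  39.3] [0.05330427 0.05461827 0.05560194]
```

View pics/w1.png

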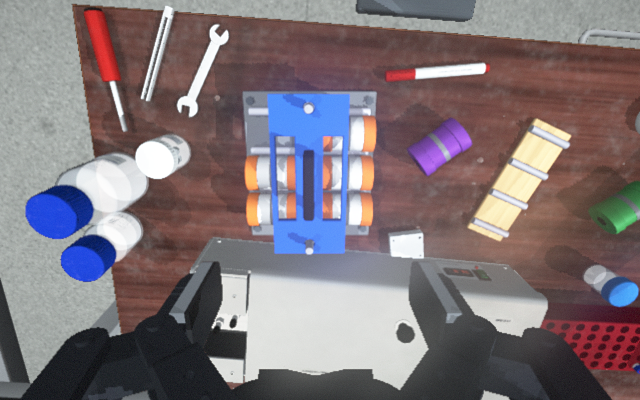

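The wrist view shows the plate at (308,173) with its handle bar at (308,184) and pins at (308,107) and (309,246). There are five cartridges with orange caps: two on the left (rows 173, 210) and three on the right (rows 133, 173, 210). Purple at (440,146) and green at (620,205) are the excluded look-alikes; the cradle is at (520,180).

```bash
python3 - <<'E'
from h import *
f=grab("wrist"); C=cloud(f);H,S,V=[f["hsv"][...,i].astype(int) for i in range(3)]
c=comps((H>100)&(H<120)&(S>150)&(V>100),3000)[0]; q=np.argwhere(c)[:,::-1]
hull=cv2.convexHull(q.astype(np.int32))
print("plate", *rect(onplane(f,hull[:,0],.062)))
ins=cv2.fillConvexPoly(np.zeros((400,640),np.uint8),hull,1)>0
b=ins&(V<60); bb=max(comps(b,100),key=lambda m:m.sum())
qq=np.argwhere(bb)[:,::-1]; print("bar",len(qq),*rect(onplane(f,qq,.1)),np.percentile(C[bb][:,2],[10,50,90]))
v,u=np.mgrid[:400,:640]
m=ins&~c&(V>=60)&((v<120)|(v>232))
for k in comps(m,5):
    k=np.argwhere(k)[:,::-1]; P=onplane(f,k,.075); print("pin",k.mean(0),len(k),*rect(P),P.mean(0))
E
```

```text
plate [ 496.2 -291.7] 4.0 [191.  88.]Traceback (most recent call last):
  File "<stdin>", line 7, in <module>
ValueError: max() iterable argument is empty
```

```bash
python3 - <<'E'
from h import *
f=grab("wrist"); C=cloud(f);H,S,V=[f["hsv"][...,i].astype(int) for i in range(3)]
bar=(C[...,2]>.09)&(np.hypot(C[...,0]-.496,C[...,1]+.292)<.06)
for bb in comps(bar,50):
    qq=np.argwhere(bb)[:,::-1]; print("bar",qq.mean(0),len(qq),*rect(onplane(f,qq,.1)),np.percentile(C[bb][:,2],[10,50,90]))
print(np.median(V[bar]),np.median(S[bar]),V[184,300:318],C[184,300:318,2].round(3))
pin=(C[...,2]>.07)&(C[...,2]<.1)&(abs(C[...,1]+.292)<.02)&(np.abs(C[...,0]-.496)>.06)
for k in comps(pin,5):
    k=np.argwhere(k)[:,::-1]; print("pin",k.mean(0),len(k),onplane(f,k,.082).mean(0))
E
```

```text
bar [307.01808067 186.50625869] 719 [ 494.4 -291.7] 3.92 [72.2 10.9] [0.09943838 0.10088916 0.10194572]
bar [260.5223439  357.09316448] 19267 [ 691.8 -310. ] -85.93 [519.2 214.5] [0.32482873 0.36490394 0.37521303]
53.0 27.0 [255 246 121  96 103 104 102 105 108 108 102 111 173 239 245 244 241 235] [0.063 0.063 0.101 0.101 0.101 0.101 0.102 0.101 0.101 0.101 0.1   0.1
 0.099 0.063 0.063 0.063 0.064 0.063]
pin [307.08108108 107.63513514] 74 [ 0.41380117 -0.29698079  0.082     ]
pin [307.82758621 247.44827586] 87 [ 0.57469612 -0.28584919  0.082     ]
pin [297.99276891 318.00391684] 3319 [ 0.6791301  -0.29196655  0.082     ]
```

```bash
python3 -m pendant '0.012 -0.003 -0.04 0 0 0;0.0118 -0.0033 -0.045 0 0 0;0 0 -0.045 0 0 0;0 0 -0.04 0 0 0;0 0 0 0 0 0' 60;python3 -m pendant '0 0 0 0 0 0;0 0 0 0 0 0'; python3 -c "
from h import *
for i in range(3):
  p,R=pose(); print(p,R[:,0],np.degrees(np.arctan2(R[1,1],R[0,1])))"
```

```text
clock: 3.05
tcp_pos: [0.4909, -0.2882, 0.1148]
tcp_rot: [0.703, -0.024, 0.71, 0.028]
force: [-1.6, -0.2, -0.1]
gripper_width: 0.0511
clock: 3.25
tcp_pos: [0.4973, -0.2928, 0.1228]
tcp_rot: [0.708, -0.026, 0.705, 0.025]
force: [-0.1, 0.6, 0.8]
gripper_width: 0.0513
[ 0.4973365  -0.29281221  0.12279684] [ 0.00416733 -0.00243584 -0.99998835] 94.12427947707151
[ 0.4973365  -0.29281221  0.12279684] [ 0.00416733 -0.00243584 -0.99998835] 94.12427947707151
[ 0.4973365  -0.29281221  0.12279684] [ 0.00416733 -0.00243584 -0.99998835] 94.12427947707151
```

```bash
for i in 1 2 3; do python3 -m pendant '0 0 0 0 0 0;0 0 0 0 0 0' | sed -n 1,3p; done
```

```text
clock: 3.45
tcp_pos: [0.4968, -0.293, 0.122]
tcp_rot: [0.708, -0.026, 0.705, 0.024]
clock: 3.65
tcp_pos: [0.4957, -0.2925, 0.1204]
tcp_rot: [0.707, -0.025, 0.706, 0.025]
clock: 3.85
tcp_pos: [0.4954, -0.2923, 0.1198]
tcp_rot: [0.707, -0.025, 0.707, 0.025]
```

```bash
python3 -m pendant '0 0.0005 -0.015 0 0 0;0 0 -0.015 0 0 0;0 0 -0.013 0 0 0;0 0 0 0 0 0;0 0 0 0 0 0' >/dev/null; python3 -m pendant '0 0 0 0 0 0;0 0 0 0 0 0;0 0 0 0 0 0;0 0 0 0 0 0'; python3 -m pendant '0 0 0 0 0 0;0 0 0 0 0 0;0 0 0 0 0 0;0 0 0 0 0 0' 0;python3 -m pendant '0 0 0 0 0 0;0 0 0 0 0 0;0 0 0 0 0 0;0 0 0 0 0 0'
```

```text
clock: 4.75
tcp_pos: [0.4957, -0.2919, 0.0773]
tcp_rot: [0.707, -0.025, 0.706, 0.025]
force: [0.4, -0.0, 0.8]
gripper_width: 0.0515
clock: 5.15
tcp_pos: [0.4955, -0.292, 0.077]
tcp_rot: [0.707, -0.025, 0.707, 0.025]
force: [-1.0, -0.6, 1.4]
gripper_width: 0.0107
clock: 5.55
tcp_pos: [0.4955, -0.292, 0.0771]
tcp_rot: [0.707, -0.025, 0.707, 0.025]
force: [-0.9, -1.2, 2.3]
gripper_width: 0.0108
```

```bash
python3 -m pendant '0 0 0.003 0 0 0;0 0 0.005 0 0 0;0 0 0.006 0 0 0;0 0 0.006 0 0 0;0 0 0.006 0 0 0'; python3 -m pendant '0 0 0.008 0 0 0;0 0 0.01 0 0 0;0 0 0.02 0 0 0;0 0 0.02 0 0 0;0 0 0.02 0 0 0';python3 -m pendant '0 0 0.01 0 0 0;0 0 0.0 0 0 0;0 0 0 0 0 0;0 0 0 0 0 0;0 0 0 0 0 0'
python3 - <<'E'
from h import *
f=grab("wrist"); save(f,"w2"); p,R=pose(); print(p,R.round(3))
g=grab("side"); save(g,"s2",(180,60,440,360),2)
C=cloud(g);H,S,V=[g["hsv"][...,i].astype(int) for i in range(3)]
m=(V<60)&(C[...,2]<.012)&(C[...,2]>-.005)&(np.abs(C[...,0]-.47)<.13)&(np.abs(C[...,1]-.3)<.1)
m=max(comps(m,100),key=lambda a:a.sum()); hu=cv2.convexHull(np.argwhere(m)[:,::-1].astype(np.int32))[:,0]
print("mat",*rect(onplane(g,hu,.003)))
E
```

```text
clock: 6.05
tcp_pos: [0.4954, -0.2916, 0.1034]
tcp_rot: [0.707, -0.025, 0.707, 0.025]
force: [0.1, 0.2, -2.9]
gripper_width: 0.0109
clock: 6.55
tcp_pos: [0.4954, -0.2917, 0.1823]
tcp_rot: [0.707, -0.025, 0.707, 0.025]
force: [-0.5, -0.7, -2.4]
gripper_width: 0.0108
clock: 7.05
tcp_pos: [0.4947, -0.2913, 0.1897]
tcp_rot: [0.706, -0.025, 0.707, 0.026]
force: [0.2, -0.5, -2.9]
gripper_width: 0.0106
[ 0.49488404 -0.29142698  0.18982386] [[-0.002 -0.071  0.997]
 [ 0.001  0.997  0.071]
 [-1.     0.001 -0.002]]
mat [470.3 300.6] 2.56 [220.4 144. ]
```

View pics/s2.png

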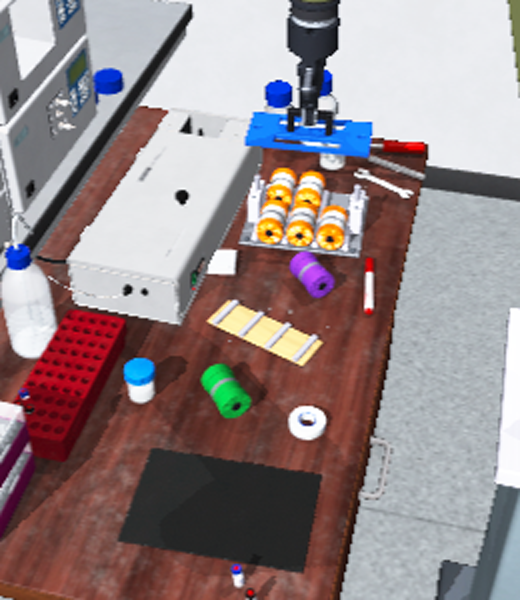

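The side view crop shows the plate held level above the nest, five orange cartridges in the nest, and the mat clear at about (220,505) in the crop. Now I carry the plate to the mat.

```bash
python3 -m pendant '-0.001 0.012 0.01 0 0 0;-0.0015 0.025 0 0 0 0;-0.0015 0.036 0 0 0 -0.005;-0.002 0.04 0 0 0 -0.005;-0.002 0.04 0 0 0 -0.005'|tail -1; python3 -m pendant '-0.002 0.042 0 0 0 -0.005;-0.002 0.042 0 0 0 -0.005;-0.002 0.042 0 0 0 0;-0.002 0.042 0 0 0 0;-0.002 0.042 0 0 0 0'|tail -1;python3 -m pendant '-0.002 0.042 0 0 0 0;-0.002 0.042 0 0 0 0;-0.002 0.042 0 0 0 0;-0.0015 0.038 0 0 0 0;-0.001 0.03 0 0 0 0'|tail -1;python3 -m pendant '-0.0005 0.02 0 0 0 0;0 0.01 0 0 0 0;0 0.004 0 0 0 0;0 0 0 0 0 0;0 0 0 0 0 0'|tail -1;python3 -m pendant '0 0 0 0 0 0;0 0 0 0 0 0;0 0 0 0 0 0;0 0 0 0 0 0;0 0 0 0 0 0'
python3 - <<'E'
from h import *
g=grab("wrist"); save(g,"w3"); p,R=pose(); print(p,R.round(4),np.degrees(np.arctan2(R[1,1],R[0,1])))
C=cloud(g);H,S,V=[g["hsv"][...,i].astype(int) for i in range(3)]
for c in comps((H>100)&(H<120)&(S>150)&(V>80),300): print("blue",np.argwhere(c).mean(0),c.sum(),*rect(C[c]),np.percentile(C[c][:,2],[5,50,95]))
E
```

```text
gripper_width: 0.0109
gripper_width: 0.0108
gripper_width: 0.0104
gripper_width: 0.0107
clock: 9.65
tcp_pos: [0.4685, 0.2991, 0.2009]
tcp_rot: [0.707, -0.016, 0.707, 0.016]
force: [0.5, 0.3, -4.1]
gripper_width: 0.0106
[0.46849009 0.29911545 0.20087195] [[-0.     -0.046   0.9989]
 [-0.      0.9989  0.046 ]
 [-1.     -0.     -0.    ]] 92.63921829461589
blue [142.43420398 320.49967494] 26149 [459.6 301.5] -9.05 [217.2 149. ] [0.18569863 0.18711134 0.18851156]
blue [306.29210526 172.76052632] 380 [521.6 224. ] -35.04 [305.3  39.7] [0.04337632 0.05013864 0.25781473]
blue [358.49367089 315.04611212] 1106 [551.2 303.3] 1.14 [332.3  25.4] [0.18196986 0.18718275 0.25337003]
```

View pics/w3.png

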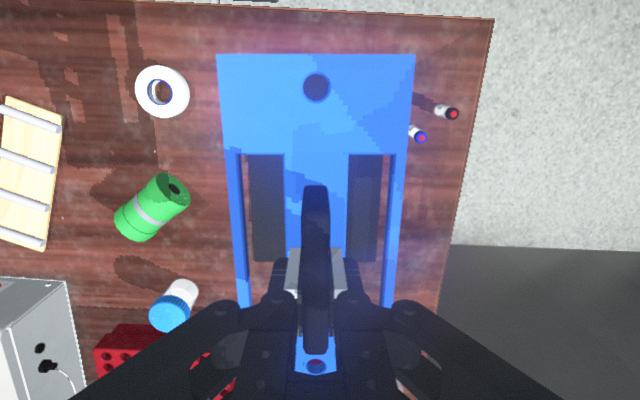

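The plate hangs level in the gripper over the mat, with its near hole at (316,87). Lowering it now.

```bash
python3 -m pendant '0.002 0.001 -0.03 0 0 0;0 0 -0.04 0 0 0;0 0 -0.04 0 0 0;0 0 -0.03 0 0 0;0 0 -0.015 0 0 0' >/dev/null;python3 -m pendant '0 0 -0.008 0 0 0;0 0 0 0 0 0;0 0 0 0 0 0;0 0 0 0 0 0;0 0 0 0 0 0';python3 -m pendant '0 0 -0.004 0 0 0;0 0 -0.004 0 0 0;0 0 -0.003 0 0 0;0 0 0 0 0 0;0 0 0 0 0 0'
```

```text
clock: 10.7
tcp_pos: [0.4714, 0.3008, 0.0391]
tcp_rot: [0.708, -0.016, 0.706, 0.017]
force: [-0.4, 0.7, -3.2]
gripper_width: 0.0106
clock: 11.2
tcp_pos: [0.4703, 0.3001, 0.0266]
tcp_rot: [0.707, -0.016, 0.707, 0.016]
force: [1.2, 0.2, -3.1]
gripper_width: 0.0109
```

```bash
python3 -m pendant '0 0 -0.0015 0 0 0;0 0 0 0 0 0;0 0 0 0 0 0;0 0 0 0 0 0'|grep -e pos -e force;python3 -m pendant '0 0 -0.001 0 0 0;0 0 0 0 0 0;0 0 0 0 0 0'|grep -e pos -e force; python3 -m pendant '0 0 -0.001 0 0 0;0 0 0 0 0 0;0 0 0 0 0 0'|grep -e pos -e force
```

```text
tcp_pos: [0.4706, 0.3003, 0.026]
force: [-1.8, -1.8, 5.5]
tcp_pos: [0.4706, 0.3003, 0.026]
force: [-3.8, -2.5, 11.9]
tcp_pos: [0.4706, 0.3003, 0.026]
force: [-6.0, -3.4, 20.3]
```

```bash
python3 -m pendant '0 0 0.002 0 0 0;0 0 0 0 0 0;0 0 0 0 0 0'|grep -e pos -e force; python3 -m pendant '0 0 0 0 0 0;0 0 0 0 0 0;0 0 0 0 0 0;0 0 0 0 0 0' 50;python3 -m pendant '0 0 0.01 0 0 0;0 0 0.03 0 0 0;0 0 0.045 0 0 0;0 0 0.045 0 0 0;0 0 0.045 0 0 0'>/dev/null;python3 -m pendant '0 -0.03 0.03 0 0 0;0 -0.045 0 0 0 0;0 -0.045 0 0 0 0;0 -0.045 0 0 0 0;0 -0.045 0 0 0 0' 100
python3 - <<'E'
from h import *
for n in ("side","scene"):
    g=grab(n);C=cloud(g);H,S,V=[g["hsv"][...,i].astype(int) for i in range(3)]
    near=(np.abs(C[...,0]-.47)<.14)&(np.abs(C[...,1]-.3)<.1)&(C[...,2]<.08)
    b=(H>100)&(H<120)&(S>150)&near
    k=(V<60)&(C[...,2]<.012)&near
    for nm,m,z in (("plate",b,.011),("mat",k,.003)):
        m=cv2.morphologyEx(m.astype(np.uint8),cv2.MORPH_OPEN,np.ones((2,2)))>0
        print(n,nm,m.sum(),*rect(onplane(g,np.argwhere(m)[:,::-1],z)), np.percentile(C[m][:,2],[5,50,95]).round(4))
E
```

```text
tcp_pos: [0.4709, 0.3005, 0.026]
force: [-1.6, -1.0, 7.1]
clock: 12.9
tcp_pos: [0.4705, 0.3002, 0.0251]
tcp_rot: [0.707, -0.016, 0.707, 0.016]
force: [0.3, -0.3, 0.2]
gripper_width: 0.0426
clock: 13.9
tcp_pos: [0.4702, 0.0887, 0.2314]
tcp_rot: [0.707, -0.017, 0.706, 0.017]
force: [1.2, -0.5, 0.6]
gripper_width: 0.0853
side plate 2147 [465.8 306.5] 2.59 [194.4  95. ] [0.0015 0.0095 0.014 ]
side mat 1955 [467.6 303.5] 2.45 [220.7 142.9] [-0.0012  0.0021  0.0073]
scene plate 894 [463.6 289.7] 2.2 [201.3  98.7] [0.0009 0.0093 0.0182]
scene mat 1071 [356.5 223.4] 25.85 [513.6 233.5] [-0.4693  0.0012  0.0095]
```

```bash
python3 -m pendant '0 -0.045 0.03 0 0 0;0 -0.035 0.03 0 0 -0.05;0 -0.02 0 0 0 -0.1;0 0 0 0 0 -0.14;0 0 0 0 0 -0.06'>/dev/null;python3 -m pendant '0 0 0 0 0 0;0 0 0 0 0 0;0 0 0 0 0 0;0 0 0 0 0 0;0 0 0 0 0 0'
python3 - <<'E'
from h import *
g=grab("wrist");save(g,"w4");C=cloud(g);H,S,V=[g["hsv"][...,i].astype(int) for i in range(3)]
near=(np.hypot(C[...,0]-.485,C[...,1]+.008)<.11)&(C[...,2]<.02)
m=(H>12)&(H<28)&(S>40)&(S<170)&(V>120)&near
q=np.argwhere(cv2.morphologyEx(m.astype(np.uint8),cv2.MORPH_OPEN,np.ones((3,3)))>0)[:,::-1]
print("base",len(q),*rect(onplane(g,q,.006)))
r=(S<40)&(V>90)&near
for c in comps(r,100):
    k=np.argwhere(c)[:,::-1]; print("ridge",k.mean(0),*rect(onplane(g,k,.011)),np.percentile(C[c][:,2],[50,95]))
E
```

```text
clock: 15.0
tcp_pos: [0.4704, -0.0062, 0.2881]
tcp_rot: [0.699, 0.107, 0.699, -0.107]
force: [0.2, 0.1, 0.0]
gripper_width: 0.0852
base 3781 [498.3 -10.3] -19.18 [166.9  57.5]
ridge [319.51558074 117.2917847 ] [432.7  12.2] 70.28 [56.5  9.5] [0.01257202 0.0144028 ]
ridge [318.73501577 153.62460568] [476.3  -2.7] 69.99 [55.9  9.6] [0.01255145 0.01414079]
ridge [316.99666667 187.54333333] [519.5 -18.2] 72.61 [56.3  9.8] [0.01248799 0.01429866]
ridge [315.71985816 219.31560284] [562.9 -33.8] 70.01 [56.9 10.3] [0.01230078 0.01432111]
```

View pics/w4.png

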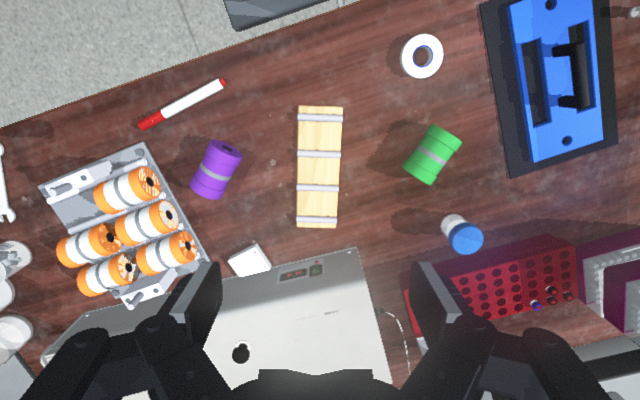

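The wrist view shows the cradle at (320,167) with all four ridges, the five orange/white cartridges at (127,190), (147,224), (165,255), (88,245) and (106,275), and the plate inside the mat at right. Purple (215,170) and green (432,153) stay untouched.

```bash
python3 -m pendant '0 -0.03 0 0 0 0.05;0 -0.045 0 0 0 0.06;0 -0.045 0 0 0 0.06;0 -0.045 0 0 0 0.06;0 -0.045 0 0 0 0.06'>/dev/null;python3 -m pendant '0 -0.045 0 0 0 0.06;0 -0.03 0 0 0 0.02;0 0 0 0 0 0;0 0 0 0 0 0;0 0 0 0 0 0' 90 >/dev/null;python3 -m pendant '0 0 0 0 0 0;0 0 0 0 0 0;0 0 0 0 0 0;0 0 0 0 0 0'
cat > carts.py <<'E'
from h import *
g=grab("wrist");C=cloud(g);H,S,V=[g["hsv"][...,i].astype(int) for i in range(3)]
p,R=pose(); print("tcp",p.round(4),"yaw",np.degrees(np.arctan2(R[1,1],R[0,1])).round(2), "tilt",R[:2,0].round(4))
th=np.radians(4.0); ex=np.array([np.cos(th),np.sin(th)]); ey=np.array([-ex[1],ex[0]]); o=np.array([.4945,-.2915])
d=C[...,:2]-o; X=d@ex; Y=d@ey
for y0 in (-.047,.047):
    for x0 in (-.049,0,.049):
        m=(abs(X-x0)<.02)&(abs(Y-y0)<.04)&(C[...,2]>.025)&(C[...,2]<.06)
        if m.sum()<150: print(x0,y0,"empty"); continue
        hi=m&(C[...,2]>.042)
        zz=C[m][:,2]; yy=Y[hi]; xx=X[hi]
        top=C[hi]; c=o+ex*np.median(xx)+ey*(np.percentile(yy,1)+np.percentile(yy,99))/2
        print((x0,y0),"n",m.sum(),"local x",(1000*np.percentile(xx,[1,99]).mean()).round(1),"y",(1000*np.percentile(yy,[1,99])).round(1),"ztop",np.percentile(zz,98).round(4),"pocket world",(o+ex*x0+ey*y0).round(4),"meas mid",(o+ex*np.percentile(xx,[1,99]).mean()+ey*np.percentile(yy,[1,99]).mean()).round(4))
E
python3 - <<'E'
exec(open("carts.py").read())
save(g,"w5",(200,60,440,280),2.5)
E
```

```text
clock: 16.45
tcp_pos: [0.4706, -0.2909, 0.2883]
tcp_rot: [0.707, -0.024, 0.707, 0.024]
force: [-0.0, -0.2, 0.6]
gripper_width: 0.0772
tcp [ 0.4706 -0.291   0.2882] yaw 93.83 tilt [ 0.0001 -0.0001]
-0.049 -0.047 empty
(0, -0.047) n 1739 local x 0.7 y [-76.5 -13.4] ztop 0.0513 pocket world [ 0.4978 -0.3384] meas mid [ 0.4984 -0.3363]
(0.049, -0.047) n 1603 local x 50.0 y [-77.7 -15.4] ztop 0.0514 pocket world [ 0.5467 -0.335 ] meas mid [ 0.5476 -0.3344]
(-0.049, 0.047) n 1885 local x -47.7 y [13.9 76.9] ztop 0.0515 pocket world [ 0.4423 -0.248 ] meas mid [ 0.4438 -0.2495]
(0, 0.047) n 1732 local x 0.8 y [14.3 76.5] ztop 0.0514 pocket world [ 0.4912 -0.2446] meas mid [ 0.4921 -0.2462]
(0.049, 0.047) n 1608 local x 50.3 y [15.9 78.2] ztop 0.0513 pocket world [ 0.5401 -0.2412] meas mid [ 0.5414 -0.2411]
```

View pics/w5.png

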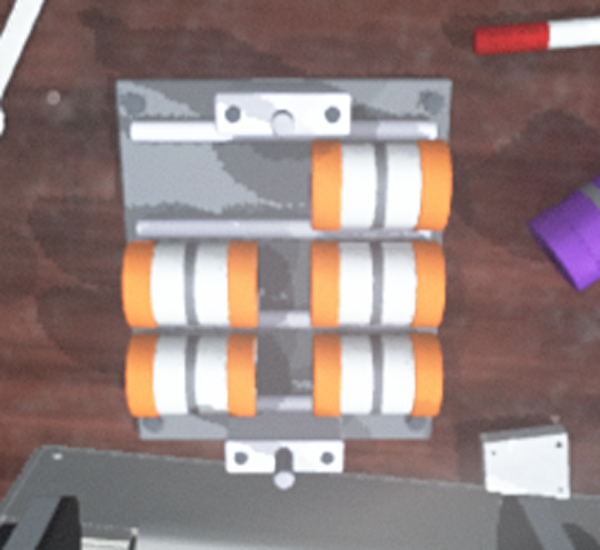

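The crop shows five orange/white cartridges in the nest, right column at (382,185), (378,283), (378,375) and left column at (192,283), (192,375). The upper-left pocket is empty. The purple look-alike is outside. Picking the one at (382,185), pocket (-49,+47).

```bash
python3 - <<'E'
from h import *
g=grab("scene");C=cloud(g)
m=(C[...,0]>.56)&(C[...,0]<.72)&(abs(C[...,1]+.3)<.08)&(C[...,2]>.03)&(C[...,2]<.3)
P=C[m]; print(len(P),np.percentile(P[:,0],[1,50,99]),np.percentile(P[:,2],[5,50,99]))
f=P[P[:,2]>.09]; print("front x at top",np.percentile(f[:,0],[0.5,2,5]))
E
python3 -m pendant '-0.014 0.021 -0.03 0 0 0.003;-0.0132 0.021 -0.045 0 0 0;0 0 -0.045 0 0 0;0 0 -0.045 0 0 0;0 0 -0.04 0 0 0'>/dev/null;python3 -m pendant '0 0 -0.02 0 0 0;0 0 0 0 0 0;0 0 0 0 0 0;0 0 0 0 0 0;0 0 0 0 0 0'>/dev/null;python3 -m pendant '0 0 0 0 0 0;0 0 0 0 0 0'
```

```text
2216 [0.56725044 0.61699896 0.71778795] [0.03764751 0.09337131 0.09899962]
front x at top [0.60354862 0.60544191 0.60840498]
clock: 17.75
tcp_pos: [0.4442, -0.2503, 0.0651]
tcp_rot: [0.707, -0.025, 0.706, 0.024]
force: [0.3, -0.4, -0.3]
gripper_width: 0.0766
```

```bash
python3 -m pendant '-0.0005 0.001 -0.02 0 0 0;0 0 -0.02 0 0 0;0 0 -0.011 0 0 0;0 0 0 0 0 0;0 0 0 0 0 0'>/dev/null;python3 -m pendant '0 0 0 0 0 0;0 0 0 0 0 0;0 0 0 0 0 0'; python3 -m pendant '0 0 0 0 0 0;0 0 0 0 0 0;0 0 0 0 0 0' 60;python3 -m pendant '0 0 0 0 0 0;0 0 0 0 0 0;0 0 0 0 0 0'
```

```text
clock: 18.55
tcp_pos: [0.4436, -0.2492, 0.0139]
tcp_rot: [0.707, -0.025, 0.706, 0.024]
force: [0.0, 0.1, -0.3]
gripper_width: 0.0769
clock: 18.85
tcp_pos: [0.4436, -0.2492, 0.014]
tcp_rot: [0.707, -0.025, 0.706, 0.024]
force: [-0.5, 1.4, 6.2]
gripper_width: 0.0633
clock: 19.15
tcp_pos: [0.4437, -0.2492, 0.014]
tcp_rot: [0.707, -0.025, 0.706, 0.024]
force: [0.3, 1.0, 6.0]
gripper_width: 0.0632
```

```bash
python3 -m pendant '0 0 0.01 0 0 0;0 0 0.02 0 0 0;0 0 0.035 0 0 0;0 0 0.035 0 0 0;0 0 0.02 0 0 0' 40|tail -2;python3 -m pendant '0.001 0.02 0 0 0 -0.04;0.002 0.035 0 0 0 -0.06;0.002 0.04 0 0 0 -0.06;0.002 0.04 0 0 0 -0.06;0.002 0.04 0 0 0 -0.06'|tail -2;python3 -m pendant '0.002 0.04 0 0 0 -0.06;0 0.03 0 0 0 -0.06;0 0.009 0 0 0 -0.007;0 0 0 0 0 0;0 0 0 0 0 0'|tail -2;python3 -m pendant '0 0 -0.03 0 0 0;0 0 -0.03 0 0 0;0 0 -0.02 0 0 0;0 0 0 0 0 0;0 0 0 0 0 0'>/dev/null;python3 -m pendant '0 0 0 0 0 0;0 0 0 0 0 0;0 0 0 0 0 0'
python3 -c "
from h import *
p,R=pose(); print(p,R[:,0],np.degrees(np.arctan2(R[1,1],R[0,1])))
f=grab('side');save(f,'s6',(240,140,400,290),4)"
```

```text
force: [-0.1, -0.4, -1.3]
gripper_width: 0.0634
force: [1.4, 0.0, -1.0]
gripper_width: 0.063
force: [-0.5, -0.8, -0.7]
gripper_width: 0.0633
clock: 21.45
tcp_pos: [0.4551, 0.0049, 0.0543]
tcp_rot: [0.698, 0.119, 0.696, -0.119]
force: [0.0, -0.3, -1.6]
gripper_width: 0.0631
[0.45505122 0.00494992 0.05428102] [ 2.09966005e-03 -2.16207573e-05 -9.99997795e-01] 70.63988742745478
```

View pics/s6.png

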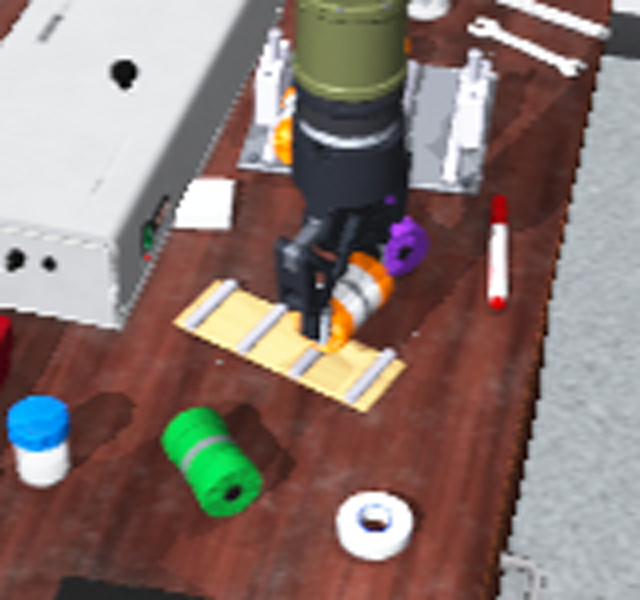

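The cartridge is held level at (360,300) in the crop, above the end trough. Lowering and releasing.

```bash
python3 -m pendant '-0.0003 0 -0.015 0 0 0;0 0 -0.013 0 0 0;0 0 -0.007 0 0 0;0 0 -0.003 0 0 0;0 0 0 0 0 0' |grep -e pos -e force;python3 -m pendant '0 0 0 0 0 0;0 0 0 0 0 0;0 0 0 0 0 0;0 0 0 0 0 0'; python3 -m pendant '0 0 -0.002 0 0 0;0 0 0 0 0 0;0 0 0 0 0 0'
```

```text
tcp_pos: [0.4537, 0.0051, 0.0152]
force: [0.6, -0.1, -1.1]
clock: 22.4
tcp_pos: [0.454, 0.0051, 0.0156]
tcp_rot: [0.697, 0.119, 0.697, -0.119]
force: [0.8, 0.0, -0.9]
gripper_width: 0.0631
clock: 22.7
tcp_pos: [0.4542, 0.005, 0.014]
tcp_rot: [0.697, 0.119, 0.697, -0.119]
force: [-0.7, -0.2, 6.9]
gripper_width: 0.0632
```

```bash
python3 -m pendant '0 0 0 0 0 0;0 0 0 0 0 0;0 0 0 0 0 0' 90|tail -2;python3 -m pendant '0 0 0.02 0 0 0;0 0 0.035 0 0 0;0 0 0.045 0 0 0;0 0 0.045 0 0 0;0 0 0.045 0 0 0'>/dev/null;python3 -m pendant '0.01 -0.02 0.02 0 0 0;0.01 0 0.03 0 0 0;0.01 0 0.03 0 0 0;0 0 0 0 0 0;0 0 0 0 0 0'>/dev/null;python3 -m pendant '0 0 0 0 0 0;0 0 0 0 0 0'
cat > cr.py <<'E'
from h import *
g=grab("wrist");C=cloud(g);H,S,V=[g["hsv"][...,i].astype(int) for i in range(3)]
p,R=pose(); print("tcp",p.round(4),"yaw",np.degrees(np.arctan2(R[1,1],R[0,1])).round(2), "tilt",R[:2,0].round(4))
th=np.radians(-19.3); ex=np.array([np.cos(th),np.sin(th)]); ey=np.array([-ex[1],ex[0]]); o=np.array([.4981,-.0105])
d=C[...,:2]-o; X=d@ex; Y=d@ey
tan=(H>12)&(H<28)&(S>40)&(S<150)&(V>120)&(C[...,2]<.012)&(abs(X)<.09)&(abs(Y)<.04)
print("base y",np.percentile(Y[tan],[1,99]).round(4),"x",np.percentile(X[tan],[1,99]).round(4))
for nm,x0,z0 in (("low0",-.046,.05),("low1",0,.05),("low2",.046,.05),("mid0",-.023,.0875),("mid1",.023,.0875)):
    m=(abs(X-x0)<.02)&(abs(Y)<.045)&(abs(C[...,2]-z0)<.008)
    if m.sum()<200: print(nm,"empty",m.sum()); continue
    # crest: points within 2.5 mm of top; axis from line fit through orange caps
    P=np.c_[X[m],Y[m],C[m][:,2]]
    t=P[P[:,2]>np.percentile(P[:,2],97)-.004]
    k=np.polyfit(t[:,1],t[:,0],1)
    print(nm,m.sum(),"x",(1000*np.percentile(t[:,0],[1,99]).mean()).round(1),"yends",(1000*np.percentile(P[:,1],[.5,99.5])).round(1),"slope deg",np.degrees(k[0]).round(2),"ztop",(1000*np.percentile(P[:,2],97)).round(1))
E
python3 cr.py
```

```text
force: [-1.1, -0.1, -0.2]
gripper_width: 0.0766
clock: 24.2
tcp_pos: [0.4826, -0.0149, 0.282]
tcp_rot: [0.696, 0.119, 0.698, -0.119]
force: [-0.6, 0.9, -0.6]
gripper_width: 0.0772
tcp [ 0.4827 -0.0149  0.2821] yaw 70.65 tilt [-0.0027  0.0001]
base y [-0.0281  0.0282] x [-0.0821  0.0849]
low0 1628 x -46.5 yends [-30.4  32.8] slope deg 0.0 ztop 51.4
low1 empty 0
low2 empty 0
mid0 empty 0
mid1 empty 0
```

```bash
python3 -m pendant '0.002 -0.03 0 0 0 0.06;0.002 -0.04 0 0 0 0.07;0.002 -0.045 0 0 0 0.07;0.002 -0.045 0 0 0 0.07;0.001 -0.045 -0.02 0 0 0.07'>/dev/null;python3 -m pendant '0 -0.026 -0.04 0 0 0.067;0 0 -0.045 0 0 0;0 0 -0.045 0 0 0;0 0 -0.045 0 0 0;0 0 -0.025 0 0 0'>/dev/null;python3 -m pendant '0 0 0 0 0 0;0 0 0 0 0 0;0 0 0 0 0 0;0 0 0 0 0 0;0 0 0 0 0 0' >/dev/null; python3 -m pendant '0 0 0 0 0 0;0 0 0 0 0 0'; python3 -c "
from h import *
p,R=pose(); print(p,R[:,0],np.degrees(np.arctan2(R[1,1],R[0,1])))"
```

```text
clock: 25.95
tcp_pos: [0.4931, -0.2461, 0.0638]
tcp_rot: [0.707, -0.025, 0.706, 0.024]
force: [0.5, -0.0, 0.2]
gripper_width: 0.0768
[ 0.49308963 -0.24606645  0.0638452 ] [ 8.25213278e-04 -3.92113290e-04 -9.99999583e-01] 93.96605841030177
```

Aligned; descend, grip, lift and carry to low1 (0.4981, -0.0105).

```bash
python3 -m pendant '-0.0008 0 -0.02 0 0 0;0 0 -0.02 0 0 0;0 0 -0.01 0 0 0;0 0 0 0 0 0;0 0 0 0 0 0'>/dev/null;python3 -m pendant '0 0 0 0 0 0;0 0 0 0 0 0;0 0 0 0 0 0'; python3 -m pendant '0 0 0 0 0 0;0 0 0 0 0 0;0 0 0 0 0 0;0 0 0 0 0 0;0 0 0 0 0 0' 40;python3 -m pendant '0 0 0.01 0 0 0;0 0 0.02 0 0 0;0 0 0.035 0 0 0;0 0 0.035 0 0 0;0 0 0.03 0 0 0'|tail -2;python3 -m pendant '0.001 0.02 0 0 0 -0.04;0.001 0.03 0 0 0 -0.06;0.001 0.04 0 0 0 -0.06;0.001 0.04 0 0 0 -0.06;0.001 0.04 0 0 0 -0.06'|tail -2;python3 -m pendant '0.0008 0.035 0 0 0 -0.06;0 0.025 0 0 0 -0.06;0 0.0055 0 0 0 -0.006;0 0 0 0 0 0;0 0 0 0 0 0'|tail -2;python3 -m pendant '0 0 -0.03 0 0 0;0 0 -0.03 0 0 0;0 0 -0.02 0 0 0;0 0 0 0 0 0;0 0 0 0 0 0'>/dev/null;python3 -m pendant '0 0 0 0 0 0;0 0 0 0 0 0;0 0 0 0 0 0'
python3 -c "
from h import *
p,R=pose(); print(p,R[:,0],np.degrees(np.arctan2(R[1,1],R[0,1])))"
```

```text
clock: 26.75
tcp_pos: [0.4925, -0.2462, 0.014]
tcp_rot: [0.707, -0.025, 0.706, 0.024]
force: [-0.1, -0.5, 1.1]
gripper_width: 0.0767
clock: 27.25
tcp_pos: [0.4926, -0.2462, 0.014]
tcp_rot: [0.707, -0.025, 0.706, 0.024]
force: [-1.1, 0.2, 6.4]
gripper_width: 0.0632
force: [0.3, 0.3, -0.2]
gripper_width: 0.0633
force: [0.8, 0.3, -0.9]
gripper_width: 0.063
force: [0.2, 0.2, -1.2]
gripper_width: 0.0631
clock: 29.55
tcp_pos: [0.4988, -0.0106, 0.0644]
tcp_rot: [0.698, 0.119, 0.696, -0.118]
force: [0.2, -0.6, -0.5]
gripper_width: 0.0631
[ 0.49875742 -0.01056631  0.06436268] [ 2.16364872e-03 -1.03124871e-04 -9.99997654e-01] 70.69987749988127
```

```bash
python3 -m pendant '0 0 -0.018 0 0 0;0 0 -0.015 0 0 0;0 0 -0.01 0 0 0;0 0 -0.005 0 0 0;0 0 0 0 0 0' |grep -e pos -e force;python3 -m pendant '0 0 0 0 0 0;0 0 0 0 0 0;0 0 0 0 0 0;0 0 0 0 0 0'; python3 -m pendant '0 0 -0.002 0 0 0;0 0 0 0 0 0;0 0 0 0 0 0'
```

```text
tcp_pos: [0.4975, -0.0104, 0.015]
force: [0.7, -0.5, -0.9]
clock: 30.45
tcp_pos: [0.4982, -0.0105, 0.0157]
tcp_rot: [0.697, 0.119, 0.697, -0.118]
force: [0.5, 0.3, -1.1]
gripper_width: 0.0631
clock: 30.75
tcp_pos: [0.4983, -0.0105, 0.014]
tcp_rot: [0.698, 0.119, 0.697, -0.118]
force: [-1.2, -0.3, 4.7]
gripper_width: 0.0629
```

Release, rise, check, then go to the next one, (+49,+47) at (0.541, -0.241).

```bash
python3 -m pendant '0 0 0 0 0 0;0 0 0 0 0 0;0 0 0 0 0 0' 90|tail -2;python3 -m pendant '0 0 0.02 0 0 0;0 0 0.035 0 0 0;0 0 0.045 0 0 0;0 0 0.045 0 0 0;0 0 0.045 0 0 0'>/dev/null;python3 -m pendant '-0.005 0 0.02 0 0 0;-0.005 0 0.03 0 0 0;-0.005 0 0.03 0 0 0;0 0 0 0 0 0;0 0 0 0 0 0'>/dev/null;python3 -m pendant '0 0 0 0 0 0;0 0 0 0 0 0'>/dev/null; python3 cr.py
python3 -m pendant '0.01 -0.03 0 0 0 0.06;0.01 -0.04 0 0 0 0.07;0.01 -0.045 0 0 0 0.07;0.01 -0.045 0 0 0 0.07;0.01 -0.045 -0.02 0 0 0.07'>/dev/null;python3 -m pendant '0.008 -0.0255 -0.04 0 0 0.067;0 0 -0.045 0 0 0;0 0 -0.045 0 0 0;0 0 -0.045 0 0 0;0 0 -0.025 0 0 0'>/dev/null;python3 -m pendant '0 0 0 0 0 0;0 0 0 0 0 0;0 0 0 0 0 0;0 0 0 0 0 0;0 0 0 0 0 0' >/dev/null; python3 -m pendant '0 0 0 0 0 0;0 0 0 0 0 0'; python3 -c "
from h import *
p,R=pose(); print(p,R[:,0],np.degrees(np.arctan2(R[1,1],R[0,1])))"
```

```text
force: [0.9, 0.0, -0.1]
gripper_width: 0.0772
tcp [ 0.4822 -0.0104  0.282 ] yaw 70.7 tilt [-0.0027  0.0001]
base y [-0.0282  0.028 ] x [-0.0828  0.0847]
low0 1600 x -46.3 yends [-29.9  32.4] slope deg -0.37 ztop 51.3
low1 1442 x 0.1 yends [-30.7  32.7] slope deg -0.3 ztop 51.2
low2 empty 0
mid0 empty 0
mid1 empty 0
clock: 34.0
tcp_pos: [0.541, -0.2408, 0.064]
tcp_rot: [0.707, -0.025, 0.706, 0.025]
force: [-0.8, -0.4, -0.2]
gripper_width: 0.0767
[ 0.54102642 -0.24082033  0.06399124] [ 8.66918572e-04 -3.56604601e-04 -9.99999561e-01] 94.02232651391265
```

```bash
python3 -m pendant '0 -0.0003 -0.02 0 0 0;0 0 -0.02 0 0 0;0 0 -0.01 0 0 0;0 0 0 0 0 0;0 0 0 0 0 0'>/dev/null;python3 -m pendant '0 0 0 0 0 0;0 0 0 0 0 0;0 0 0 0 0 0'; python3 -m pendant '0 0 0 0 0 0;0 0 0 0 0 0;0 0 0 0 0 0;0 0 0 0 0 0;0 0 0 0 0 0' 40;python3 -m pendant '0 0 0.01 0 0 0;0 0 0.02 0 0 0;0 0 0.035 0 0 0;0 0 0.035 0 0 0;0 0 0.03 0 0 0'|tail -2;python3 -m pendant '0 0.02 0 0 0 -0.04;0 0.03 0 0 0 -0.06;0 0.035 0 0 0 -0.06;0 0.035 0 0 0 -0.06;0 0.035 0 0 0 -0.06'|tail -2;python3 -m pendant '0 0.03 0 0 0 -0.06;0 0.025 0 0 0 -0.06;0.0005 0.005 0 0 0 -0.007;0 0 0 0 0 0;0 0 0 0 0 0'|tail -2;python3 -m pendant '0 0 -0.03 0 0 0;0 0 -0.03 0 0 0;0 0 -0.02 0 0 0;0 0 0 0 0 0;0 0 0 0 0 0'>/dev/null;python3 -m pendant '0 0 0 0 0 0;0 0 0 0 0 0;0 0 0 0 0 0'
python3 -c "
from h import *
p,R=pose(); print(p,R[:,0],np.degrees(np.arctan2(R[1,1],R[0,1])))"
```

```text
clock: 34.8
tcp_pos: [0.5413, -0.2413, 0.0141]
tcp_rot: [0.707, -0.025, 0.706, 0.025]
force: [-0.3, -0.0, -0.4]
gripper_width: 0.0772
clock: 35.3
tcp_pos: [0.5413, -0.2412, 0.0142]
tcp_rot: [0.707, -0.025, 0.706, 0.025]
force: [-0.6, -0.6, 5.9]
gripper_width: 0.0634
force: [0.6, -0.1, -1.6]
gripper_width: 0.0631
force: [1.0, -0.4, -1.3]
gripper_width: 0.0629
force: [-0.3, 0.2, -1.4]
gripper_width: 0.0632
clock: 37.6
tcp_pos: [0.5422, -0.0262, 0.0645]
tcp_rot: [0.698, 0.119, 0.696, -0.118]
force: [0.1, 0.4, -1.0]
gripper_width: 0.0632
[ 0.54219994 -0.02615526  0.06454768] [ 2.21358959e-03 -1.05311509e-04 -9.99997544e-01] 70.6993979637252
```

```bash
python3 -m pendant '-0.0002 0.0003 -0.018 0 0 0;0 0 -0.015 0 0 0;0 0 -0.01 0 0 0;0 0 -0.005 0 0 0;0 0 0 0 0 0' >/dev/null;python3 -m pendant '0 0 0 0 0 0;0 0 0 0 0 0;0 0 0 0 0 0;0 0 0 0 0 0'; python3 -m pendant '0 0 -0.002 0 0 0;0 0 0 0 0 0;0 0 0 0 0 0';python3 -m pendant '0 0 0 0 0 0;0 0 0 0 0 0;0 0 0 0 0 0' 90|tail -2;python3 -m pendant '0 0 0.02 0 0 0;0 0 0.035 0 0 0;0 0 0.045 0 0 0;0 0 0.045 0 0 0;0 0 0.045 0 0 0'>/dev/null;python3 -m pendant '-0.015 0 0.02 0 0 0;-0.015 0 0.03 0 0 0;-0.015 0 0.03 0 0 0;0 0 0 0 0 0;0 0 0 0 0 0'>/dev/null;python3 -m pendant '0 0 0 0 0 0;0 0 0 0 0 0'>/dev/null; python3 cr.py
python3 -m pendant '0 -0.03 0 0 0 0.05;0 -0.04 0 0 0 0.05;0 -0.045 0 0 0 0.05;0 -0.045 0 0 0 0.05;0 -0.045 0 0 0 0.05'>/dev/null;python3 -m pendant '0 -0.045 0 0 0 0.05;0 -0.035 0 0 0 0.05;0 -0.026 0 0 0 0.05;0 0 -0.03 0 0 0.007;0 0 -0.04 0 0 0'>/dev/null;python3 -m pendant '0 0 0 0 0 0;0 0 0 0 0 0;0 0 0 0 0 0;0 0 0 0 0 0;0 0 0 0 0 0' >/dev/null; python3 -m pendant '0 0 0 0 0 0;0 0 0 0 0 0'; python3 carts.py
```

```text
clock: 38.5
tcp_pos: [0.5414, -0.0257, 0.0158]
tcp_rot: [0.697, 0.119, 0.697, -0.118]
force: [-0.1, -0.0, -1.5]
gripper_width: 0.0632
clock: 38.8
tcp_pos: [0.5415, -0.0258, 0.0141]
tcp_rot: [0.698, 0.119, 0.697, -0.118]
force: [-1.3, -0.4, 4.9]
gripper_width: 0.063
force: [0.1, 0.9, -0.4]
gripper_width: 0.0767
tcp [ 0.4957 -0.0257  0.282 ] yaw 70.71 tilt [-0.0027  0.0001]
base y [-0.0273  0.0273] x [-0.0823  0.0849]
low0 1692 x -46.6 yends [-30.4  32.9] slope deg 0.09 ztop 51.4
low1 1494 x -0.1 yends [-29.9  32.6] slope deg 0.13 ztop 51.4
low2 1342 x 46.2 yends [-30.5  32.1] slope deg 0.1 ztop 51.4
mid0 empty 0
mid1 empty 0
clock: 42.05
tcp_pos: [0.4964, -0.3368, 0.2141]
tcp_rot: [0.707, -0.025, 0.706, 0.025]
force: [-0.2, 0.4, -0.3]
gripper_width: 0.0769
tcp [ 0.4962 -0.3368  0.2138] yaw 94.03 tilt [ 0.0005 -0.0004]
-0.049 -0.047 empty
(0, -0.047) n 2631 local x 1.4 y [-76.4 -13.8] ztop 0.0515 pocket world [ 0.4978 -0.3384] meas mid [ 0.499  -0.3364]
(0.049, -0.047) n 2373 local x 49.7 y [-77.9 -15.3] ztop 0.0513 pocket world [ 0.5467 -0.335 ] meas mid [ 0.5474 -0.3345]
-0.049 0.047 empty
0 0.047 empty
0.049 0.047 empty
```

```bash
python3 -m pendant '0.002 0 -0.03 0 0 0;0 0 -0.045 0 0 0;0 0 -0.045 0 0 0;0 0 -0.03 0 0 0;0 0 0 0 0 0'>/dev/null;python3 -m pendant '0 0 0 0 0 0;0 0 0 0 0 0;0 0 0 0 0 0;0 0 0 0 0 0;0 0 0 0 0 0'|grep pos;python3 -m pendant '0 0 -0.02 0 0 0;0 0 -0.02 0 0 0;0 0 -0.01 0 0 0;0 0 0 0 0 0;0 0 0 0 0 0'>/dev/null;python3 -m pendant '0 0 0 0 0 0;0 0 0 0 0 0;0 0 0 0 0 0'; python3 -m pendant '0 0 0 0 0 0;0 0 0 0 0 0;0 0 0 0 0 0;0 0 0 0 0 0;0 0 0 0 0 0' 40
```

```text
tcp_pos: [0.4987, -0.3372, 0.0645]
clock: 43.9
tcp_pos: [0.4985, -0.3371, 0.0142]
tcp_rot: [0.707, -0.025, 0.706, 0.025]
force: [0.5, -0.4, 0.6]
gripper_width: 0.0766
clock: 44.4
tcp_pos: [0.4985, -0.337, 0.0141]
tcp_rot: [0.707, -0.025, 0.706, 0.025]
force: [-0.3, 1.2, 5.8]
gripper_width: 0.0635
```

```bash
python3 -m pendant '0 0 0.01 0 0 0;0 0 0.02 0 0 0;0 0 0.035 0 0 0;0 0 0.04 0 0 0;0 0 0.035 0 0 0'|tail -2;python3 -m pendant '-0.002 0.02 0 0 0 -0.03;-0.003 0.035 0 0 0 -0.045;-0.003 0.04 0 0 0 -0.05;-0.003 0.04 0 0 0 -0.05;-0.003 0.04 0 0 0 -0.05'|tail -2;python3 -m pendant '-0.003 0.04 0 0 0 -0.05;-0.003 0.04 0 0 0 -0.05;-0.002 0.04 0 0 0 -0.05;0 0.03 0 0 0 -0.032;0 0.009 0 0 0 0'|tail -2;python3 -m pendant '0 0 0 0 0 0;0 0 -0.02 0 0 0;0 0 -0.03 0 0 0;0 0 0 0 0 0;0 0 0 0 0 0'>/dev/null;python3 -m pendant '0 0 0 0 0 0;0 0 0 0 0 0;0 0 0 0 0 0'
python3 -c "
from h import *
p,R=pose(); print(p,R[:,0],np.degrees(np.arctan2(R[1,1],R[0,1])))"
```

```text
force: [0.2, -1.3, -1.1]
gripper_width: 0.0632
force: [0.9, -0.2, -0.9]
gripper_width: 0.0633
force: [0.7, -0.1, -1.0]
gripper_width: 0.0631
clock: 46.7
tcp_pos: [0.477, -0.0029, 0.1044]
tcp_rot: [0.698, 0.119, 0.696, -0.118]
force: [0.3, -0.3, -1.6]
gripper_width: 0.0628
[ 0.47695221 -0.00292283  0.10444685] [ 2.03227823e-03 -8.93799046e-05 -9.99997931e-01] 70.69096461907748
```

```bash
python3 -m pendant '0 0 -0.018 0 0 0;0 0 -0.015 0 0 0;0 0 -0.01 0 0 0;0 0 -0.005 0 0 0;0 0 0 0 0 0' >/dev/null;python3 -m pendant '0 0 0 0 0 0;0 0 0 0 0 0;0 0 0 0 0 0;0 0 0 0 0 0;0 0 0 0 0 0'; python3 -m pendant '0 0 -0.0015 0 0 0;0 0 0 0 0 0;0 0 0 0 0 0'|grep -e pos -e force; python3 -m pendant '0 0 -0.0015 0 0 0;0 0 0 0 0 0;0 0 0 0 0 0'|grep -e pos -e force
```

```text
clock: 47.7
tcp_pos: [0.4762, -0.0027, 0.0556]
tcp_rot: [0.697, 0.119, 0.697, -0.118]
force: [-0.7, -0.2, -1.3]
gripper_width: 0.0631
tcp_pos: [0.4759, -0.0027, 0.0538]
force: [-0.0, 0.3, -1.3]
tcp_pos: [0.476, -0.0027, 0.0523]
force: [-0.9, 0.3, -1.7]
```

```bash
python3 -m pendant '0.0002 0 -0.001 0 0 0;0 0 0 0 0 0;0 0 0 0 0 0'|grep -e pos -e force; python3 -m pendant '0 0 -0.001 0 0 0;0 0 0 0 0 0;0 0 0 0 0 0'|grep -e pos -e force
```

```text
tcp_pos: [0.4763, -0.0027, 0.0516]
force: [-1.4, -0.7, 2.1]
tcp_pos: [0.4763, -0.0027, 0.0514]
force: [-2.7, -0.4, 10.2]
```

```bash
python3 -m pendant '0 0 0.001 0 0 0;0 0 0 0 0 0' |grep force;python3 -m pendant '0 0 0 0 0 0;0 0 0 0 0 0;0 0 0 0 0 0' 90|tail -2;python3 -m pendant '0 0 0.02 0 0 0;0 0 0.035 0 0 0;0 0 0.045 0 0 0;0 0 0.045 0 0 0;0 0 0.045 0 0 0'>/dev/null;python3 -m pendant '0 0 0.02 0 0 0;0 0 0.02 0 0 0;0 0 0 0 0 0;0 0 0 0 0 0;0 0 0 0 0 0'>/dev/null;python3 -m pendant '0 0 0 0 0 0;0 0 0 0 0 0'>/dev/null; python3 cr.py
python3 -m pendant '0.007 -0.03 0 0 0 0.05;0.008 -0.04 0 0 0 0.05;0.009 -0.045 0 0 0 0.05;0.009 -0.045 0 0 0 0.05;0.009 -0.045 0 0 0 0.05'>/dev/null;python3 -m pendant '0.009 -0.045 0 0 0 0.05;0.009 -0.042 0 0 0 0.05;0.0105 -0.04 0 0 0 0.05;0 0 -0.03 0 0 0.007;0 0 -0.045 0 0 0'>/dev/null;python3 -m pendant '0 0 -0.045 0 0 0;0 0 -0.045 0 0 0;0 0 -0.045 0 0 0;0 0 0 0 0 0;0 0 0 0 0 0' >/dev/null; python3 -m pendant '0 0 0 0 0 0;0 0 0 0 0 0;0 0 0 0 0 0;0 0 0 0 0 0;0 0 0 0 0 0';
```

```text
force: [-1.7, 0.6, 3.3]
force: [0.1, 0.5, 0.7]
gripper_width: 0.0768
tcp [ 0.4759 -0.0027  0.2806] yaw 70.71 tilt [-0.0016  0.    ]
base y [-0.0282  0.0271] x [-0.0831  0.085 ]
low0 1145 x -49.3 yends [-30.3  33.1] slope deg -0.18 ztop 51.4
low1 460 x 8.7 yends [-30.4  32.5] slope deg 0.26 ztop 50.4
low2 1274 x 46.1 yends [-30.4  32.1] slope deg -0.06 ztop 51.2
mid0 1775 x -22.9 yends [-30.2  32.8] slope deg -0.25 ztop 88.3
mid1 empty 0
clock: 52.65
tcp_pos: [0.5471, -0.3349, 0.0722]
tcp_rot: [0.707, -0.025, 0.706, 0.025]
force: [-0.7, 0.1, -0.0]
gripper_width: 0.0767
```

mid0 sits right. Last one: descend 58 mm, grip, lift and carry to mid1 (0.5198, -0.0181).

```bash
python3 -m pendant '0 0 -0.02 0 0 0;0 0 -0.02 0 0 0;0 0 -0.012 0 0 0;0 0 -0.006 0 0 0;0 0 0 0 0 0'>/dev/null;python3 -m pendant '0 0 0 0 0 0;0 0 0 0 0 0;0 0 0 0 0 0;0 0 0 0 0 0'; python3 -m pendant '0 0 0 0 0 0;0 0 0 0 0 0;0 0 0 0 0 0;0 0 0 0 0 0;0 0 0 0 0 0' 40;python3 -m pendant '0 0 0.01 0 0 0;0 0 0.02 0 0 0;0 0 0.035 0 0 0;0 0 0.04 0 0 0;0 0 0.035 0 0 0'|tail -2;python3 -m pendant '-0.002 0.02 0 0 0 -0.03;-0.003 0.035 0 0 0 -0.045;-0.004 0.037 0 0 0 -0.05;-0.004 0.037 0 0 0 -0.05;-0.004 0.037 0 0 0 -0.05'|tail -2;python3 -m pendant '-0.004 0.037 0 0 0 -0.05;-0.004 0.037 0 0 0 -0.05;-0.0025 0.037 0 0 0 -0.05;0 0.03 0 0 0 -0.032;0 0.0095 0 0 0 0'|tail -2;python3 -m pendant '0 0 0 0 0 0;0 0 -0.02 0 0 0;0 0 -0.03 0 0 0;0 0 0 0 0 0;0 0 0 0 0 0'>/dev/null;python3 -m pendant '0 0 0 0 0 0;0 0 0 0 0 0;0 0 0 0 0 0;0 0 0 0 0 0'
python3 -c "
from h import *
p,R=pose(); print(p,R[:,0],np.degrees(np.arctan2(R[1,1],R[0,1])))"
```

```text
clock: 53.55
tcp_pos: [0.5471, -0.335, 0.014]
tcp_rot: [0.707, -0.025, 0.706, 0.025]
force: [-0.5, -0.9, 0.9]
gripper_width: 0.0768
clock: 54.05
tcp_pos: [0.5472, -0.3349, 0.0141]
tcp_rot: [0.707, -0.025, 0.706, 0.025]
force: [-0.4, 1.0, 5.5]
gripper_width: 0.0636
force: [1.0, 0.2, -1.2]
gripper_width: 0.0633
force: [0.6, -0.1, -0.9]
gripper_width: 0.0632
force: [-0.5, -0.8, -0.6]
gripper_width: 0.0632
clock: 56.45
tcp_pos: [0.5197, -0.0183, 0.1041]
tcp_rot: [0.698, 0.119, 0.697, -0.118]
force: [-0.5, -0.5, -1.0]
gripper_width: 0.0632
[ 0.51974943 -0.01827854  0.10412746] [ 1.28781829e-03 -6.25281132e-05 -9.99999169e-01] 70.70234341403254
```

```bash
python3 -m pendant '0.0005 0 -0.018 0 0 0;0 0 -0.015 0 0 0;0 0 -0.01 0 0 0;0 0 -0.006 0 0 0;0 0 0 0 0 0' >/dev/null;python3 -m pendant '0 0 0 0 0 0;0 0 0 0 0 0;0 0 0 0 0 0;0 0 0 0 0 0;0 0 0 0 0 0'; python3 -m pendant '0 0 -0.0015 0 0 0;0 0 0 0 0 0;0 0 0 0 0 0'|grep -e pos -e force; python3 -m pendant '0 0 -0.001 0 0 0;0 0 0 0 0 0;0 0 0 0 0 0'|grep -e pos -e force;python3 -m pendant '0 0 -0.001 0 0 0;0 0 0 0 0 0;0 0 0 0 0 0'|grep -e pos -e force
```

```text
clock: 57.45
tcp_pos: [0.52, -0.0182, 0.0547]
tcp_rot: [0.697, 0.119, 0.697, -0.118]
force: [0.4, -0.1, -1.5]
gripper_width: 0.0629
tcp_pos: [0.5197, -0.0182, 0.0528]
force: [0.6, 0.4, -1.3]
tcp_pos: [0.5198, -0.0182, 0.0519]
force: [-0.2, 0.7, -0.4]
tcp_pos: [0.5199, -0.0182, 0.0518]
force: [-2.1, -0.8, 5.5]
```

Contact. Release, rise, check the stack, the nest and the plate.

```bash
python3 -m pendant '0 0 0 0 0 0;0 0 0 0 0 0;0 0 0 0 0 0' 90|tail -2;python3 -m pendant '0 0 0.02 0 0 0;0 0 0.035 0 0 0;0 0 0.045 0 0 0;0 0 0.045 0 0 0;0 0 0.045 0 0 0'>/dev/null;python3 -m pendant '-0.02 0 0.02 0 0 0;-0.015 0 0.02 0 0 0;0 0 0 0 0 0;0 0 0 0 0 0;0 0 0 0 0 0'>/dev/null;python3 -m pendant '0 0 0 0 0 0;0 0 0 0 0 0'>/dev/null; python3 cr.py
python3 -m pendant '0 0.03 0 0 0 0.05;0 0.045 0 0 0 0.05;0 0.045 0 0 0 0.05;0 0.045 0 0 0 0.05;0 0.045 0 0 0 0.05'>/dev/null; python3 -m pendant '-0.01 0.045 0 0 0 0.05;-0.015 0.043 0 0 0 0.05;0 0.02 0 0 0 0.03;0 0 0 0 0 0;0 0 0 0 0 0' 60 >/dev/null; python3 -m pendant '0 0 0 0 0 0;0 0 0 0 0 0;0 0 0 0 0 0;0 0 0 0 0 0'
cat > pl.py <<'E'
from h import *
g=grab("wrist");C=cloud(g);H,S,V=[g["hsv"][...,i].astype(int) for i in range(3)]
near=(np.abs(C[...,0]-.47)<.2)&(np.abs(C[...,1]-.3)<.17)
m=(H>100)&(H<120)&(S>150)&(V>80)&near&(C[...,2]<.03); m=max(comps(m,300),key=lambda a:a.sum())
print("plate",*rect(onplane(g,np.argwhere(m)[:,::-1],.011)),np.percentile(C[m][:,2],[2,50,98]).round(4))
k=(V<75)&near&(C[...,2]<.012); k=cv2.morphologyEx(k.astype(np.uint8),cv2.MORPH_OPEN,np.ones((3,3)))>0
k=cv2.morphologyEx((k|m).astype(np.uint8),cv2.MORPH_CLOSE,np.ones((7,7)))>0; k=max(comps(k,300),key=lambda a:a.sum())&~m&(C[...,2]<.008)
print("mat",*rect(onplane(g,np.argwhere(k)[:,::-1],.003)))
b=(C[...,2]>.042)&(C[...,2]<.07)&near
for c in comps(b,100): print("bar",*rect(onplane(g,np.argwhere(c)[:,::-1],.049)))
save(g,"w_pl%d"%int(read_state()["clock"]))
E
python3 pl.py; ls pics
```

```text
force: [-0.6, 1.4, 0.8]
gripper_width: 0.077
tcp [ 0.4847 -0.0182  0.28  ] yaw 70.7 tilt [-0.0017  0.0001]
base y [-0.0285  0.0273] x [-0.0824  0.0847]
low0 1145 x -49.8 yends [-30.3  32.4] slope deg 0.0 ztop 51.4
low1 empty 188
low2 261 x 57.5 yends [-29.8  32.4] slope deg 0.24 ztop 50.0
mid0 1841 x -23.2 yends [-30.   33.1] slope deg -0.38 ztop 88.3
mid1 1663 x 23.4 yends [-30.7  32.8] slope deg -0.09 ztop 88.8
clock: 61.3
tcp_pos: [0.46, 0.2991, 0.2811]
tcp_rot: [0.707, -0.015, 0.707, 0.015]
force: [-0.6, 0.0, -0.5]
gripper_width: 0.0512
plate [420.1 314.7] 1.65 [193.6  89.9] [0.0039 0.0122 0.0141]
mat [412.6 325.6] 15.8 [176.5  72.1]
bar [418.7 314.7] 1.72 [70.4 12.1]
bar [507.1 143.6] -44.52 [42.1 21.9]
bar [629.8 148. ] -27.25 [48.4 40.1]
s2.png
s6.png
scene0.png
side0.png
w1.png
w2.png
w3.png
w4.png
w5.png
w_pl61.png
```

View pics/w_pl61.png

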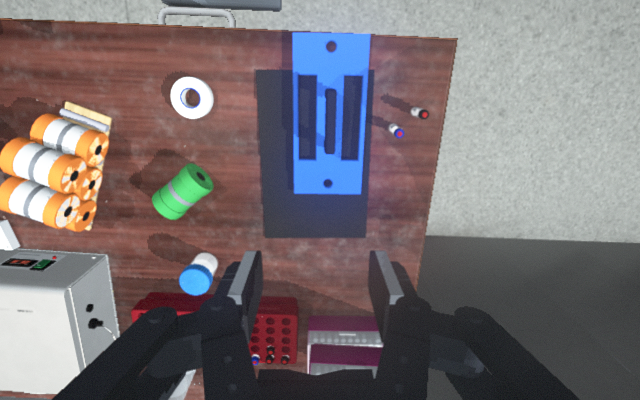

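The wrist view shows the plate was knocked about 5 cm toward the robot: plate centre (331,113), bar (330,121), mat bottom edge at row 237. The stack is intact at left. I'll pick the plate up again and re-centre it.

```bash
python3 -m pendant '-0.02 0.008 -0.02 0 0 -0.01;-0.0205 0.0077 -0.045 0 0 -0.003;0 0 -0.045 0 0 0;0 0 -0.045 0 0 0;0 0 -0.04 0 0 0'>/dev/null;python3 -m pendant '0 0 -0.025 0 0 0;0 0 0 0 0 0;0 0 0 0 0 0;0 0 0 0 0 0;0 0 0 0 0 0'>/dev/null; python3 -m pendant '0 0 0 0 0 0;0 0 0 0 0 0;0 0 0 0 0 0';python3 -c "
from h import *
p,R=pose(); print(p,R[:,0],np.degrees(np.arctan2(R[1,1],R[0,1])))"
```

```text
clock: 62.65
tcp_pos: [0.4195, 0.3156, 0.0614]
tcp_rot: [0.707, -0.011, 0.707, 0.011]
force: [0.2, -0.4, 0.3]
gripper_width: 0.0512
[0.41947607 0.31562261 0.06139001] [ 5.95510570e-04  4.59695020e-04 -9.99999717e-01] 91.73108910585732
```

```bash
python3 -m pendant '0 -0.0008 -0.015 0 0 0;0 0 -0.013 0 0 0;0 0 -0.006 0 0 0;0 0 0 0 0 0;0 0 0 0 0 0'>/dev/null; python3 -m pendant '0 0 0 0 0 0;0 0 0 0 0 0;0 0 0 0 0 0'|grep -e pos -e force; python3 -m pendant '0 0 0 0 0 0;0 0 0 0 0 0;0 0 0 0 0 0;0 0 0 0 0 0;0 0 0 0 0 0' 0; python3 -m pendant '0 0 0.005 0 0 0;0 0 0.01 0 0 0;0 0 0.015 0 0 0;0 0 0.01 0 0 0;0 0 0 0 0 0';python3 -m pendant '0.01 -0.003 0 0 0 0.008;0.015 -0.004 0 0 0 0.008;0.015 -0.004 0 0 0 0;0.011 -0.0034 0 0 0 0;0 0 0 0 0 0'>/dev/null;python3 -m pendant '0 0 0 0 0 0;0 0 0 0 0 0;0 0 0 0 0 0;0 0 0 0 0 0;0 0 0 0 0 0'; python3 -c "
from h import *
p,R=pose(); print(p,R[:,0],np.degrees(np.arctan2(R[1,1],R[0,1])))"
```

```text
tcp_pos: [0.4196, 0.3149, 0.0274]
force: [-0.0, 0.1, -0.6]
clock: 63.95
tcp_pos: [0.4194, 0.3147, 0.0272]
tcp_rot: [0.707, -0.011, 0.707, 0.011]
force: [-0.4, -1.1, 3.0]
gripper_width: 0.0111
clock: 64.45
tcp_pos: [0.4204, 0.3156, 0.0687]
tcp_rot: [0.708, -0.01, 0.706, 0.011]
force: [0.8, -0.8, -3.2]
gripper_width: 0.0106
clock: 65.45
tcp_pos: [0.47, 0.3004, 0.0671]
tcp_rot: [0.707, -0.017, 0.707, 0.017]
force: [0.4, -0.4, -3.0]
gripper_width: 0.011
[0.46998441 0.30041995 0.06706271] [ 4.68249204e-06  3.00089029e-05 -1.00000000e+00] 92.67600883634354
```

```bash
python3 -m pendant '0.0005 0 -0.015 0 0 0;0 0 -0.012 0 0 0;0 0 -0.007 0 0 0;0 0 -0.004 0 0 0;0 0 0 0 0 0'>/dev/null; python3 -m pendant '0 0 0 0 0 0;0 0 0 0 0 0;0 0 0 0 0 0;0 0 0 0 0 0'|grep -e pos -e force; python3 -m pendant '0 0 -0.0015 0 0 0;0 0 0 0 0 0;0 0 0 0 0 0'|grep -e pos -e force; python3 -m pendant '0 0 -0.001 0 0 0;0 0 0 0 0 0;0 0 0 0 0 0'|grep -e pos -e force
```

```text
tcp_pos: [0.471, 0.3004, 0.0293]
force: [0.0, 0.3, -2.7]
tcp_pos: [0.4707, 0.3002, 0.0274]
force: [-0.2, -0.7, -3.4]
tcp_pos: [0.4708, 0.3003, 0.0272]
force: [-2.8, -2.2, 5.7]
```

Contact. Release, back off and check everything.

```bash
python3 -m pendant '0 0 0.0005 0 0 0;0 0 0 0 0 0;0 0 0 0 0 0;0 0 0 0 0 0;0 0 0 0 0 0' 50|tail -2;python3 -m pendant '0 0 0.01 0 0 0;0 0 0.03 0 0 0;0 0 0.045 0 0 0;0 0 0.045 0 0 0;0 0 0.045 0 0 0'>/dev/null; python3 -m pendant '-0.01 0 0.045 0 0 0;-0.02 0 0.04 0 0 0;-0.02 0 0 0 0 0;0 0 0 0 0 0;0 0 0 0 0 0' 60 >/dev/null; python3 -m pendant '0 0 0 0 0 0;0 0 0 0 0 0;0 0 0 0 0 0;0 0 0 0 0 0'
python3 pl.py; python3 - <<'E'
from h import *
g=grab("side"); save(g,"s_fin",(200,130,380,360),2.6)
E
```

```text
force: [-0.5, -0.2, -0.4]
gripper_width: 0.0425
clock: 68.85
tcp_pos: [0.421, 0.3001, 0.2863]
tcp_rot: [0.707, -0.016, 0.707, 0.016]
force: [0.8, -0.5, -0.5]
gripper_width: 0.0515
plate [471.5 300.6] 2.62 [194.7  90.3] [0.0038 0.012  0.0138]
mat [474.  300.7] 2.62 [198.4  91.8]
bar [469.3 300.5] 2.77 [72.3 10.9]
bar [505.8 143.1] -48.06 [41.4 22.5]
bar [626.3 143.5] -40.87 [48.7 29.6]
```

View pics/s_fin.png

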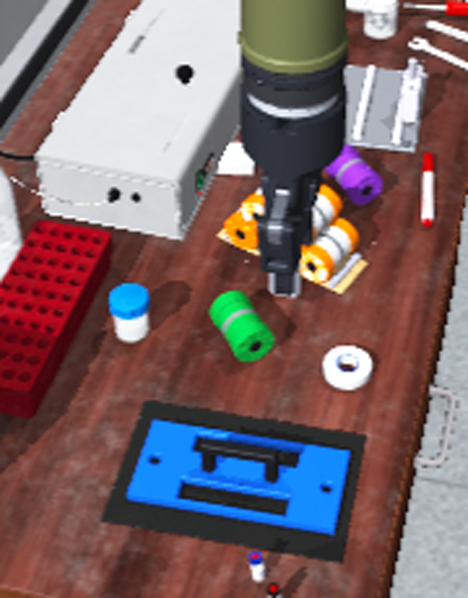

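The side view shows the plate flat and central on the mat at (240,480). The stack is partly hidden behind the gripper, so I take one last look from the scene camera.

```bash
python3 - <<'E'
from h import *
g=grab("scene"); save(g,"sc_fin",(190,160,460,310),2.9)
C=cloud(g);H,S,V=[g["hsv"][...,i].astype(int) for i in range(3)]
m=(H>100)&(H<120)&(S>150)&(np.abs(C[...,0]-.47)<.14)&(np.abs(C[...,1]-.3)<.1)&(C[...,2]<.02)
print(*rect(onplane(g,np.argwhere(m)[:,::-1],.011)))
E
```

```text
[395.5 284.9] 9.58 [349.2 114.2]
```

View pics/sc_fin.png

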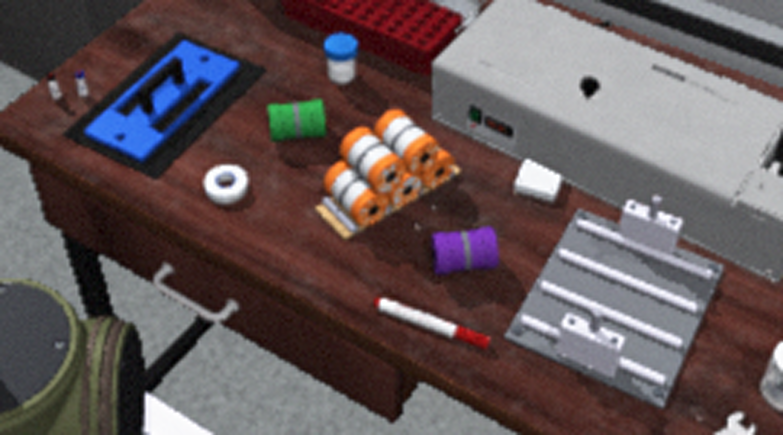

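The scene view shows the five-cartridge pyramid intact at (390,170), the nest empty and the plate on the mat at (165,98). Handing in.

```bash
python3 -c "
from rig import *
print(sign_off())"
```

```text
the job is handed in; nothing more can be done
None
```

I lifted the plate level off the pins and laid it flat on the mat. Then I moved all five cartridges that were present to the cradle: three in the troughs, then two in the second layer, with no sixth for the top. I handed the job in at about 69 s of the 210 s allowed.

- **Plate knocked aside:** when I checked after the last cartridge, the plate had been moved about 5 cm toward the robot. I picked it up again and re-centred it.
- **Cartridges:** my last measurement put them about 0.6 mm or less from their targets across the troughs. Their ends were level to within about 1 mm, and they lay within 0.4° of the trough direction. The rows printed for the covered lower cartridges after stacking were not usable, because the second layer hid them, so I rely on their earlier readings. The final picture shows the stack intact and the nest empty.
- **Plate position:** the plate measured at (471.5, 300.6) mm, against a mat centre of about (470.5, 300.4) mm from earlier views, with its yaw matching.
- **Checks that disagreed:** the last mat reading, with the plate covering the mat, and the scene camera's last plate reading were wrong in size because their masks were incomplete. I ignored both in favour of the wrist reading and the pictures.

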